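Load two cassettes into the scanner's spring magazine and lock it

TASK

Load the block scanner's spring magazine: press the blue cassette down past the two steel lips until they snap over it, then press the yellow cassette in on top of it the same way (the scanner takes the top one first and yellow is the urgent case), both lid up and with the white label panel at the end where the red-tabbed lock slide is. Then push the lock slide fully home over the mouth so that nothing can spring out when the magazine is carried. Leave the white cassette and the other things on the bench where they are.

Things in the scene. Friction and masses are not known exactly. Their poses are not given: they have to be found in the camera images.
- magazine: fixed magazine, mouth upward: grey base 84 x 128 mm (y -70 to +58 mm), 14 mm high, four aluminium corner guides, an orange spring follower plate, a sprung steel lip at each short end. Origin on the bench under the shaft's centre, z up, y along the shaft's length (cassette length), x across it. Lock slide and a white stripe on the base mark its -y end: labels go there
- mouth (a point): middle of the shaft at the level of the lips' undersides, 70 mm above the bench, magazine's axes. Once past the lips the top cassette rests with its top here, underside at z = 55 mm; the one below it has its underside at z = 40 mm. One that is not quite past springs out again, so press 2 to 3 mm deeper, then let go
- guide_top (a point): centre of the shaft at the guides' top rim, 91 mm above the bench. The shaft is 54 mm (x) by 76 mm (y), 1 mm clear of a cassette all round; guides upright to z = 84 mm, then flared outward by 4 mm. They cover the corners only: both long sides are open from y = -26 to +26 mm down to the base, so fingers holding a cassette across its width can go down with it
- lip_left_edge (a point): middle of the inner lower edge of the sprung lip at the +y end, y = +34 mm, z = 70 mm (3 mm over a cassette's end). Each lip is 26 mm wide, has a steep lead-in from z = 82 down to 72 mm and a flat underside; it yields outward under a cassette pressed down (about 5 to 8 N in all) and snaps back. A cassette just laid in lies on the lead-ins, underside near z = 77 mm
- lip_right_edge (a point): the same point of the lip at the -y end (y = -34 mm), under the lock slide
- follower (a joint): how far the orange follower plate is pressed down, in m: 0 empty (plate top at 70 mm), 0.015 with one cassette, 0.030 with two, stop at 0.038; its spring pushes up with 2.4 N rising to 5.5 N
- lock_slide (a joint): travel of the lock slide, in m: 0 to 0.008 at the start (drawn out, clear of the shaft), 0.042 fully home at its stop. A steel tongue 18 mm wide, 85 to 89 mm above the bench, that moves along the magazine's +y over the mouth; stays where it is left (1.5 N friction); a cassette that is not below the lips blocks it
- lock_tab (a point): top centre of the red grip tab on the lock slide's outer end: 16 mm wide (magazine x), 10 mm (y), 22 mm tall, top 111 mm above the bench; at y = -105 mm in the magazine's frame at joint 0, and moves with the slide. Between it and the shaft, at y = -56 to -50 mm, stands a black guide 30 mm wide, 92 mm high
- blue_cassette: blue large-format embedding cassette, a flat rigid box 52 mm wide (its x) by 74 mm long (its y) by 15 mm high, slotted lid on top; origin at the centre of its underside, z up out of the lid; the white label panel is at its -y end; about 60 g; starts flat on the bench, lid up; take it across its 52 mm width
- yellow_cassette: yellow large-format embedding cassette, a flat rigid box 52 mm wide (its x) by 74 mm long (its y) by 15 mm high, slotted lid on top; origin at the centre of its underside, z up out of the lid; the white label panel is at its -y end; about 60 g; starts flat on the bench, lid up; take it across its 52 mm width
- blue_cassette_label (a point): middle of the blue cassette's white label panel, on its top face 32 mm from its centre
- yellow_cassette_label (a point): middle of the yellow cassette's white label panel, on its top face 32 mm from its centre
- white_cassette: white cassette of the same shape and size (52 x 74 x 15 mm), not part of this load: leave it; origin at the centre of its underside
- oil_bottle: bystander: small brown bottle with a black cap, 25 mm across, 62 mm high, origin at the centre of its underside
- timer: bystander: white bench timer lying flat, 66 x 64 x 17 mm, origin at the centre of its underside
Things that resemble listed ones, but are neither listed nor needed, are in the scene too. Of the things like the blue_cassette, leave any that is green; of the rest the smaller one is meant.

How it is judged:
By the outcome, as a careful person would: the job done as asked, in the order asked, and still so for the second after the job is handed in, with the robot touching nothing.
It also fails if it takes over 64 s, if anything falls off the work surface, if the arm or the gripper's body presses on something with over 40 N, if the wrist force passes 120 N, or if a joint passes its speed limit or range.

ROBOT

A 6-joint arm with a two-finger parallel gripper is mounted at the origin on a cart in front of the work surface, level with it; the furniture and walls round the work are solid. World frame = base frame: x ahead of the robot, y to its left, z up, the work surface at z = 0. Lengths are in m, angles in rad, forces in N, time in s.
With the tool pointing down it reaches from about 0.275 to 0.75 m from the base axis. Payload 10.2 kg.
Tool frame: the origin (TCP) lies between the finger pads; the fingertips stand 14 mm ahead of it and the grasp point (between the pads) lies 5 mm behind it; z points along the fingers, y is the line along which they close (so a half turn about z gives the same grasp; the last joint's range is limited). The gripper opens to 85 mm and grips with 20 to 120 N. Pads are 22 mm wide; open, the fingers measure 114 mm over their backs; the gripper's body (76 mm by 85 mm) begins 54 mm behind the grasp point. The pads swing forward as they close: fully open they stand 13 mm farther back than shut.
Start: joints at [-0.223, 0.313, 1.498, -0, 1.331, -0.223], TCP at [0.525, -0, 0.245] pointing down, gripper open.
Joint ranges: [-2.94, 2.94], [-0.97, 2.17], [0.19, 2.56], [-1.23, 4.37], [0.02, 3.11], [-2.88, 2.88]. Speed limits (rad/s): [2.39, 2.39, 3.01, 3.14, 3.14, 3.14].

INTERFACE

Orientations are given as a unit quaternion [w, x, y, z].
In Python, from rig import ctrl gives the robot as it stands. The module is installed in compiled form; this text tells all that it offers.
- The arm moves only by the shell command python3 -m crank 'ROWS' [OPENING] [FORCE]. ROWS is a JSON object of lists of equal length, an entry for each row: "delta_pos": the shift along the tool's x, y, z normalised to -1 to 1, where 1 is 250 mm, a list of three; "dr": the turn, a rotation vector about the tool's x, y, z normalised to -1 to 1, where 1 is 90 degrees, a list of three. A call has 1 to 12 rows; each row is the pose to reach, as a shift and turn from the pose commanded when the call began, along the tool's axes at that moment; what a row does not reach only later rows make up. A row lasts 1/8 s, in which the tool goes at most 62.5 mm and 10.7 degrees, less where a joint would pass 70% of its speed; a pose out of reach is approached as far as the arm can. A call with a number of a shift or a turn outside -1 to 1 is refused whole. A call with a gripper value outside its range is refused whole. OPENING is the closure, from 0 (fully open) to 1 (shut), set as the call begins (- or left out, the last holds). The fingers move at their own pace and stop on an object; FORCE is the grip in N (left out, the last holds). Time passes only in rows, so rows that repeat a pose let the fingers close. It gives the time, the measured TCP pose, the force, the opening and the grip force at its end, in the units of the state.
- ctrl.get_obs(): the state, without advancing time (a new reading comes with each control period).
- ctrl.capture(name): name is "scene" or "side" or "wrist"; returns a dict with "img" (420x560x3 uint8, red, green, blue), "camera_matrix" (3x3 intrinsics, pixels), "cam_to_world" (4x4, takes a point from camera to world coordinates); the wrist camera has in their place "mount" (4x4, takes a point from camera to tool coordinates, whose origin is the TCP and whose axes are the flange's). Camera axes: x right, y up, looking along -z (the intrinsics and any distortion apply to the point x, -y, -z); pixel columns grow to the right and rows downward; lengths in m; the calibration is good to about 2 mm. The wrist camera is an equidistant fisheye: a pixel r from the principal point sees the ray r / f radians off the axis. A picture is of the moment at which its call begins: read the wrist's pose just before it. There is no depth.
- ctrl.hand_in(): hands the job in; it is judged then, once.
Trained networks look in a picture, given as the dict that the camera call returned (one of the last four; its "shot" number tells which), for a name from the list of things; names that differ only in an ending like _2 or _b are one class to them, and where a whole thing is asked for, a point or a joint stands for the part that bears it (a point fixed in the world has none). Each returns a list of dicts, best first, with "conf" (0 to 1); they miss things now and then, are a little off and sometimes report something else, mostly with a low value. They report only what shows in the picture. A call takes as long as a camera call. They do not tell look-alikes from the thing itself.
- ctrl.look_for(thing, picture): "box" ([left, top, right, bottom] as shares, 0 to 1, of the picture: columns of its width, rows of its height, round what is visible of it).
- ctrl.trace(thing, picture): "mask" (420x560 bool, what is visible of it) and "box" ([left, top, right, bottom] as shares, 0 to 1, of the picture: columns of its width, rows of its height, round what is visible of it).
- ctrl.place_of(thing, picture): "at" ([column, row] as shares, 0 to 1, of the picture: columns of its width, rows of its height: a listed point, or the origin of a listed thing).
The state is a dict: "clock": time; "q": joint angles; "qvel": joint speeds; "joint_efforts": joint torques, N m; "ee_pos": TCP position; "tool_rot": TCP orientation; "force": force on the tool from outside, world axes, zero at the start; "ft_torque": the same for the moment, N m; "gripper_width": finger opening in m; "gripper_force": force on a finger pad.
Only numpy, scipy, OpenCV 4.12 (cv2) and the standard library are available. Lean on these libraries where they do the work, as an engineer would, in place of code of your own. Each camera call takes 0.05 s, during which the arm holds its last target. There are 200 camera calls.

## Working session

There is one attempt and no reset: what is moved stays moved. The work goes in short steps, Python scripts to look and compute and a shell command to move; the robot and the scene stay as the last step left them, time stands still between calls to the robot, and variables do not carry over. Pictures are saved under pics/ and viewed, at most 10 in all, crops included, and the job is handed in when it is done.

```bash
mkdir -p pics; cat > h.py <<'E'
import numpy as np, cv2
from rig import ctrl
from scipy.spatial.transform import Rotation as R
def ray(c,u,v,obs=None):
    """pixel -> origin, dir in world"""
    K=np.array(c["camera_matrix"]); x=(u-K[0,2])/K[0,0]; y=(v-K[1,2])/K[1,1]
    if "mount" in c:
        r=np.hypot(x,y); s=np.sin(r)/r if r>1e-9 else 1
        d=np.array([x*s,-y*s,-np.cos(r)])
        w,a,b,e=obs["tool_rot"]; T=np.eye(4); T[:3,:3]=R.from_quat([a,b,e,w]).as_matrix(); T[:3,3]=obs["ee_pos"]
        M=T@np.array(c["mount"])
    else:
        d=np.array([x,-y,-1.]); M=np.array(c["cam_to_world"])
    d=M[:3,:3]@d
    return M[:3,3],d/np.linalg.norm(d)
def onz(c,u,v,z,obs=None):
    o,d=ray(c,u,v,obs); return o+d*(z-o[2])/d[2]
def save(c,n,crop=None,sc=1):
    im=c["img"][:,:,::-1]
    if crop: im=im[crop[1]:crop[3],crop[0]:crop[2]]
    cv2.imwrite(f"pics/{n}.png",cv2.resize(im,None,fx=sc,fy=sc,interpolation=cv2.INTER_CUBIC))
E
python3 - <<'E'
from h import *
H={"mouth":.07,"guide_top":.091,"lip_left_edge":.07,"lip_right_edge":.07,"lock_tab":.111,"blue_cassette":0,"yellow_cassette":0,"blue_cassette_label":.015,"yellow_cassette_label":.015,"white_cassette":0,"magazine":0,"oil_bottle":0,"timer":0}
ims=[]
for n in ["scene","side","wrist"]:
    o=ctrl.get_obs(); c=ctrl.capture(n); ims.append(c["img"]); save(c,n)
    for t,z in H.items():
        for d in ctrl.place_of(t,c)[:4]:
            u,v=d["at"][0]*560,d["at"][1]*420
            if d["conf"]>.2: print(n,t,round(d["conf"],2),(int(u),int(v)),onz(c,u,v,z,o).round(4))
print(ctrl.get_obs())
cv2.imwrite("pics/all.png",np.vstack([np.hstack(ims[:2]),np.hstack([ims[2],ims[2]*0])])[:,:,::-1][::1,::1])
a=cv2.imread("pics/all.png"); cv2.imwrite("pics/all.png",cv2.resize(a,(800,600),interpolation=cv2.INTER_AREA))
E
```

```text
scene mouth 0.76 (298, 238) [ 0.4445 -0.0046  0.07  ]
scene mouth 0.67 (220, 232) [0.3626 0.2124 0.07  ]
scene lip_left_edge 0.36 (289, 235) [0.444  0.0241 0.07  ]
scene lip_left_edge 0.23 (299, 241) [ 0.4297 -0.0173  0.07  ]
scene lip_right_edge 0.6 (309, 246) [ 0.4209 -0.0494  0.07  ]
scene lock_tab 0.58 (333, 236) [ 0.439  -0.1115  0.111 ]
scene blue_cassette 0.78 (306, 233) [0.5994 0.0328 0.    ]
scene blue_cassette 0.75 (267, 225) [0.5826 0.1732 0.    ]
scene blue_cassette 0.56 (299, 238) [0.555 0.04  0.   ]
scene blue_cassette_label 0.77 (272, 221) [0.5905 0.1604 0.015 ]
scene blue_cassette_label 0.59 (317, 225) [0.6381 0.0117 0.015 ]
scene yellow_cassette_label 0.47 (220, 234) [0.4263 0.2579 0.015 ]
scene white_cassette 0.69 (388, 281) [ 0.465 -0.272  0.   ]
scene white_cassette 0.28 (311, 245) [ 0.533  -0.0119  0.    ]
scene magazine 0.76 (297, 260) [ 0.4354 -0.0102  0.    ]
scene oil_bottle 0.69 (259, 212) [0.6492 0.2443 0.    ]
scene timer 0.78 (366, 245) [ 0.6192 -0.1634  0.    ]
scene timer 0.23 (329, 236) [ 0.6193 -0.0399  0.    ]
side mouth 0.56 (338, 209) [ 0.4481 -0.0
[... 1731 characters left out ...]
.1, 'q': array([-2.23423649e-01,  3.12874050e-01,  1.49770176e+00, -7.32307341e-06,
        1.33100580e+00, -2.23410954e-01]), 'qvel': array([ 0.00110229,  0.00100124, -0.00053884, -0.00012453,  0.00051404,
       -0.00016152]), 'joint_efforts': array([ 5.23105628e-04, -4.12159860e+01, -2.59901154e+01, -2.46017535e-04,
        4.82773066e-04,  1.00222243e-05]), 'ee_pos': array([ 5.25002454e-01, -2.68995832e-05,  2.45306798e-01]), 'tool_rot': array([ 6.56942563e-06,  7.07110655e-01,  7.07102908e-01, -6.63788687e-08]), 'force': array([-0.66090167, -0.60363781, -0.57104596]), 'ft_torque': array([ 0.0060537 ,  0.07466015, -0.00328407]), 'gripper_force': 0.0, 'gripper_width': 0.08534190769566402}
```

View pics/all.png

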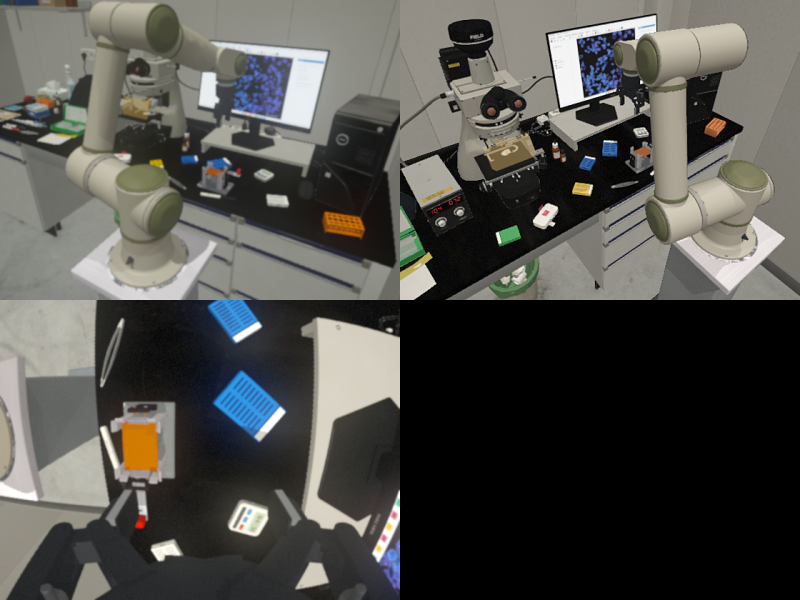

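The wrist view shows the magazine at about (195,205), with its red tab at (192,314). Two blue cassettes are in view: A at (346,148) and B at (325,24), which is cut off by the edge. The side view shows yellow at (255,263) and green at (151,329). I'll move to see both blues and the yellow whole.

```bash
python3 -m crank '{"delta_pos":[[0.16,-0.03,-0.1],[0.32,-0.06,-0.2],[0.48,-0.08,-0.28],[0.48,-0.08,-0.28],[0.48,-0.08,-0.28],[0.48,-0.08,-0.28]],"dr":[[0,0,0],[0,0,0],[0,0,0],[0,0,0],[0,0,0],[0,0,0]]}'
cat > m.py <<'E'
from h import *
def rects(c,o,t,z=.015):
    """min-area rectangles of every traced thing, lifted to height z"""
    for d in ctrl.trace(t,c):
        if d["conf"]<.25: continue
        cs,_=cv2.findContours(d["mask"].astype(np.uint8),0,1); k=max(cs,key=cv2.contourArea)[:,0]
        P=np.array([onz(c,u,v,z,o)[:2] for u,v in k]).astype(np.float32)
        (x,y),(w,h),a=cv2.minAreaRect(P*1000)
        if w>h: w,h,a=h,w,a+90   # a = direction of the short side
        m=d["mask"]; print(t,round(d["conf"],2),"px",k.mean(0).round(),"ctr",round(x/1000,4),round(y/1000,4),"size",round(w,1),round(h,1),"shortdir",round(a,1),"rgb",c["img"][m].mean(0).round())
def pts(c,o,H):
    for t,z in H.items():
        for d in ctrl.place_of(t,c)[:4]:
            u,v=d["at"][0]*560,d["at"][1]*420
            if d["conf"]>.25: print(t,round(d["conf"],2),(int(u),int(v)),onz(c,u,v,z,o)[:2].round(4))
E
python3 - <<'E'
from m import *
o=ctrl.get_obs(); c=ctrl.capture("wrist"); save(c,"w2",sc=1.4); print(o["ee_pos"])
for t in ["blue_cassette","yellow_cassette","white_cassette"]: rects(c,o,t)
pts(c,o,{"mouth":.07,"guide_top":.091,"lip_left_edge":.07,"lip_right_edge":.07,"lock_tab":.111,"blue_cassette":0,"yellow_cassette":0,"blue_cassette_label":.015,"yellow_cassette_label":.015})
E
```

```text
clock: 2.85
ee_pos: [0.505, 0.1191, 0.3146]
tool_rot: [-0.0, 0.708, 0.707, -0.0]
force: [0.5, -0.7, -0.5]
gripper_width: 0.0856
gripper_force: 0.0
[0.50504312 0.11914646 0.31463496]
blue_cassette 0.81 px [336. 124.] ctr 0.5737 0.1811 size 53.9 75.0 shortdir 35.1 rgb [ 79. 151. 215.]
blue_cassette 0.75 px [349. 227.] ctr 0.5988 0.0365 size 71.2 105.5 shortdir 50.2 rgb [ 60. 110. 161.]
yellow_cassette 0.9 px [245.  47.] ctr 0.4533 0.2854 size 54.8 74.9 shortdir 133.0 rgb [248. 232.  34.]
mouth 0.58 (229, 279) [ 0.4322 -0.0158]
guide_top 0.93 (233, 288) [ 0.4399 -0.0173]
lip_left_edge 0.78 (233, 258) [0.4389 0.015 ]
lip_left_edge 0.42 (230, 277) [ 0.434  -0.0127]
lip_right_edge 0.61 (232, 300) [ 0.4338 -0.0479]
lock_tab 0.8 (232, 355) [ 0.4337 -0.1145]
blue_cassette 0.81 (333, 123) [0.5716 0.1822]
blue_cassette 0.62 (350, 226) [0.6011 0.0338]
yellow_cassette 0.7 (244, 46) [0.4511 0.2888]
blue_cassette_label 0.96 (352, 140) [0.5944 0.1595]
blue_cassette_label 0.95 (375, 244) [0.6377 0.0099]
blue_cassette_label 0.73 (240, 255) [ 0.4396 -0.0064]
yellow_cassette_label 0.8 (225, 58) [0.4276 0.2704]
```

View pics/w2.png

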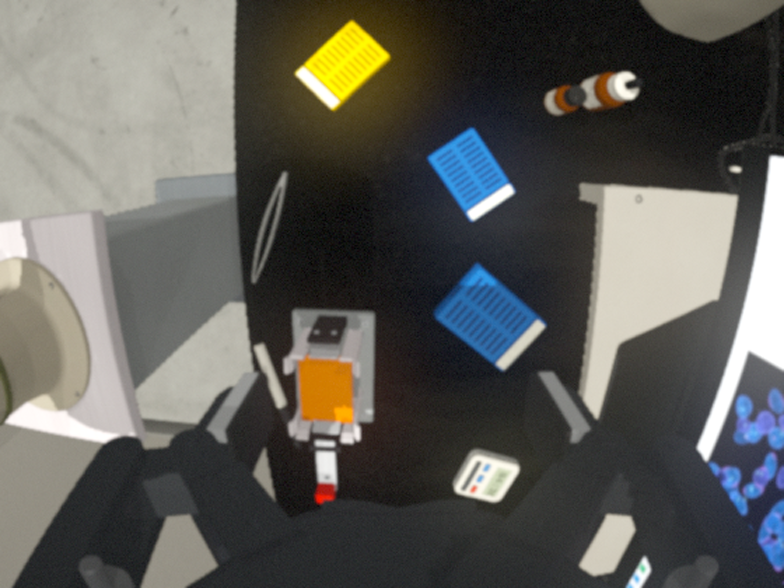

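Things that could be taken for the wanted ones:
- **Blue A** at (349,227): about 71x105 mm, so it is the large look-alike.
- **Blue B** at (336,124): about 54x75 mm, so it is the smaller one and the one meant.
- **Green** at (151,329) in the side view: to be left.
- **Yellow** at (245,47): about 55x75 mm, the only yellow one.

I choose blue B and will check it in a crop, along with the wrist camera's mount.

```bash
python3 - <<'E'
from m import *
o=ctrl.get_obs(); c=ctrl.capture("wrist"); save(c,"crop",(180,0,430,290),2); print(np.array(c["mount"]).round(4)); print(np.array(c["camera_matrix"]).round(1))
print(onz(c,280,210,0,o), ray(c,280,210,o))
E
```

```text
[[ 1.000e-04  9.557e-01  2.942e-01  7.470e-02]
 [ 1.000e+00 -3.000e-04  7.000e-04 -1.000e-04]
 [ 7.000e-04  2.942e-01 -9.557e-01 -1.288e-01]
 [ 0.000e+00  0.000e+00  0.000e+00  1.000e+00]]
[[325.2   0.  284.3]
 [  0.  325.2 211.2]
 [  0.    0.    1. ]]
[0.49852502 0.05968541 0.        ] (array([0.50491266, 0.19469627, 0.44413347]), array([-0.01375919, -0.29081822, -0.95667939]))
```

View pics/crop.png

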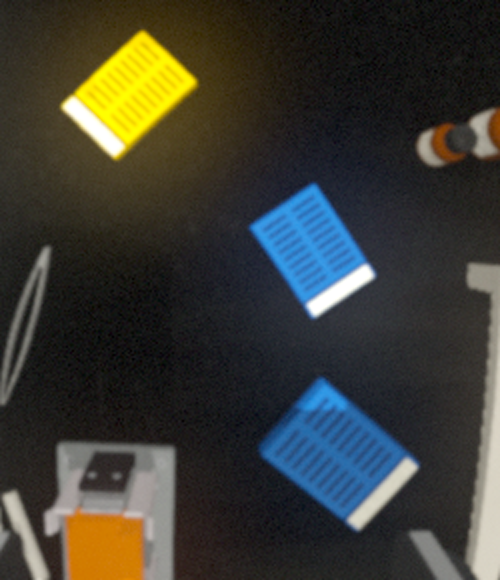

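The crop confirms the choice: small blue B has its centre at about (312,250) in the crop with its label to the lower right, and the larger, paler-labelled blue A sits below it. Yellow's label is at its lower left. Next I'll look at the magazine from straight above.

```bash
python3 -m crank '{"delta_pos":[[-0.13,-0.07,0.11],[-0.27,-0.14,0.23],[-0.4,-0.21,0.34],[-0.534,-0.276,0.458],[-0.534,-0.276,0.458],[-0.534,-0.276,0.458],[-0.534,-0.276,0.458]],"dr":[[0,0,0],[0,0,0],[0,0,0],[0,0,0],[0,0,0],[0,0,0],[0,0,0]]}'
python3 - <<'E'
from m import *
for i in range(2):
    o=ctrl.get_obs(); c=ctrl.capture("wrist")
    pts(c,o,{"mouth":.07,"guide_top":.091,"lip_left_edge":.07,"lip_right_edge":.07,"lock_tab":.111,"magazine":0})
save(c,"mag",(130,90,430,390),2); print(o["ee_pos"],o["tool_rot"],o["clock"])
rects(c,o,"follower",.07)
E
```

```text
clock: 4.42
ee_pos: [0.4367, -0.013, 0.2015]
tool_rot: [0.001, 0.707, 0.708, 0.0]
force: [-0.5, -0.1, -0.1]
gripper_width: 0.0853
gripper_force: 0.0
mouth 0.89 (279, 206) [ 0.4324 -0.0146]
guide_top 0.69 (283, 213) [ 0.4362 -0.0141]
guide_top 0.66 (417, 309) [ 0.5617 -0.1092]
lip_left_edge 0.63 (284, 167) [0.4365 0.0181]
lip_right_edge 0.77 (280, 243) [ 0.4335 -0.0478]
lock_tab 0.77 (281, 334) [ 0.4341 -0.1154]
magazine 0.87 (283, 189) [ 0.4358 -0.0161]
mouth 0.94 (285, 204) [ 0.4365 -0.0127]
guide_top 0.57 (284, 212) [ 0.436  -0.0133]
lip_left_edge 0.57 (283, 165) [0.435  0.0195]
lip_right_edge 0.63 (281, 245) [ 0.4336 -0.0498]
lock_tab 0.77 (281, 335) [ 0.4332 -0.1161]
magazine 0.65 (285, 186) [ 0.4369 -0.0139]
magazine 0.28 (282, 204) [ 0.4337 -0.0328]
[ 0.43608194 -0.01336401  0.20086925] [7.03452036e-05 7.06990761e-01 7.07222777e-01 4.22741111e-05] 4.775
follower 0.89 px [284. 203.] ctr 0.4361 -0.0135 size 51.0 72.4 shortdir 177.9 rgb [210. 127.  11.]
```

View pics/mag.png

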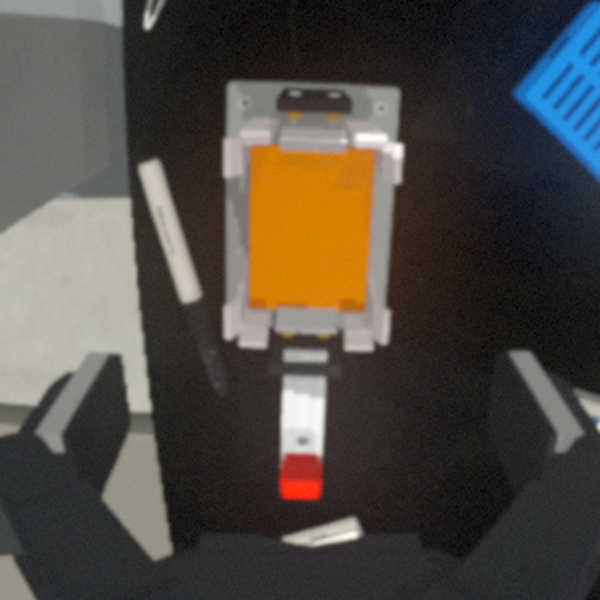

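The crop shows the magazine mouth around (310,230), almost square to the world with a yaw of about -2°, and the red tab at (300,478) at its -y end. Now I'll go over the small blue, in the same relative view.

```bash
python3 -m crank '{"delta_pos":[[0.16,0.11,0],[0.32,0.22,0.03],[0.48,0.33,0.08],[0.64,0.44,0.15],[0.78,0.55,0.216],[0.78,0.55,0.216],[0.78,0.55,0.216],[0.78,0.55,0.216]],"dr":[[0,0,-0.08],[0,0,-0.16],[0,0,-0.24],[0,0,-0.32],[0,0,-0.389],[0,0,-0.389],[0,0,-0.389],[0,0,-0.389]]}'
cat >> m.py <<'E'
def rel(o,p,ang=None):
    """world xy target (and short-side direction, deg) -> shift in tool axes /0.25, turn about tool z /90deg"""
    w,a,b,e=o["tool_rot"]; M=R.from_quat([a,b,e,w]).as_matrix()
    d=np.array([p[0],p[1],p[2]])-o["ee_pos"]; s=M.T@d/.25
    r=None
    if ang is not None:
        y=M[:,1]; cur=np.degrees(np.arctan2(y[1],y[0])); r=-(((ang-cur+90)%180)-90)/90
    print("ee",np.round(o["ee_pos"],4),"shift",s.round(4),"drz",r,"t",o["clock"])
E
python3 - <<'E'
from m import *
for i in range(2):
    o=ctrl.get_obs(); c=ctrl.capture("wrist")
    rects(c,o,"blue_cassette"); pts(c,o,{"blue_cassette":0,"blue_cassette_label":.015})
rel(o,(.573,.181,.015),35)
E
```

```text
clock: 6.18
ee_pos: [0.5734, 0.1807, 0.1476]
tool_rot: [0.0, 0.462, 0.887, 0.0]
force: [0.4, -0.4, 0.2]
gripper_width: 0.0851
gripper_force: 0.0
blue_cassette 0.77 px [286. 201.] ctr 0.5733 0.1823 size 51.5 75.9 shortdir 35.1 rgb [ 82. 161. 227.]
blue_cassette 0.67 px [228. 325.] ctr 0.5963 0.0404 size 73.7 102.9 shortdir 51.1 rgb [ 50. 112. 172.]
blue_cassette 0.49 px [ 24. 364.] ctr 0.389 -0.2645 size 31.2 131.0 shortdir 170.0 rgb [186. 129. 124.]
blue_cassette 0.96 (282, 198) [0.5712 0.1812]
blue_cassette 0.64 (224, 321) [0.5967 0.0362]
blue_cassette_label 0.74 (239, 363) [0.635  0.0069]
blue_cassette_label 0.59 (288, 237) [0.5929 0.1585]
blue_cassette_label 0.28 (407, 185) [0.6502 0.2554]
blue_cassette 0.97 px [227. 325.] ctr 0.5965 0.0406 size 73.7 101.6 shortdir 50.9 rgb [ 49. 112. 172.]
blue_cassette 0.8 px [285. 202.] ctr 0.5734 0.1823 size 51.4 75.1 shortdir 35.2 rgb [ 82. 162. 228.]
blue_cassette 0.57 (227, 323) [0.6012 0.0362]
blue_cassette 0.56 (284, 199) [0.5731 0.1818]
blue_cassette_label 0.66 (284, 236) [0.5901 0.1576]
blue_cassette_label 0.55 (238, 362) [0.6341 0.0079]
ee [0.5735 0.181  0.1473] shift [ 0.0012 -0.0021  0.5292] drz -0.00044504021408866065 t 6.375
```

```bash
python3 -m crank '{"delta_pos":[[0.004,0.002,0.18],[0.004,0.002,0.36],[0.004,0.002,0.47],[0.004,0.002,0.527],[0.004,0.002,0.527],[0.004,0.002,0.527]],"dr":[[0,0,0],[0,0,0],[0,0,0],[0,0,0],[0,0,0],[0,0,0]]}'
python3 -m crank '{"delta_pos":[[0,0,0],[0,0,0],[0,0,0],[0,0,0],[0,0,0],[0,0,0]],"dr":[[0,0,0],[0,0,0],[0,0,0],[0,0,0],[0,0,0],[0,0,0]]}' 1 70
```

```text
clock: 7.32
ee_pos: [0.5741, 0.1827, 0.0163]
tool_rot: [0.001, 0.462, 0.887, 0.001]
force: [0.8, -0.2, -0.4]
gripper_width: 0.0851
gripper_force: 0.0
clock: 8.07
ee_pos: [0.5739, 0.1827, 0.0162]
tool_rot: [0.001, 0.462, 0.887, 0.0]
force: [-0.7, 0.4, 6.7]
gripper_width: 0.0501
gripper_force: 73.3
```

```bash
python3 -m crank '{"delta_pos":[[0,0,-0.2],[0,0,-0.4],[-0.03,-0.06,-0.56],[-0.09,-0.24,-0.576],[-0.15,-0.42,-0.576],[-0.21,-0.6,-0.576],[-0.27,-0.78,-0.576],[-0.327,-0.904,-0.576],[-0.327,-0.904,-0.576],[-0.327,-0.904,-0.576],[-0.327,-0.904,-0.576]],"dr":[[0,0,0],[0,0,0],[0,0,0.08],[0,0,0.16],[0,0,0.24],[0,0,0.32],[0,0,0.38],[0,0,0.413],[0,0,0.413],[0,0,0.413],[0,0,0.413]]}'
python3 - <<'E'
from m import *
o=ctrl.get_obs(); c=ctrl.capture("wrist"); save(c,"held",(130,60,430,360),2)
rel(o,(.4358,-.0138,.11),-2.2)
rects(c,o,"blue_cassette",o["ee_pos"][2]-.0012); pts(c,o,{"blue_cassette_label":o["ee_pos"][2]-.0012,"lock_tab":.111,"lip_left_edge":.07,"lip_right_edge":.07})
E
```

```text
clock: 9.45
ee_pos: [0.4355, -0.0134, 0.159]
tool_rot: [-0.0, 0.72, 0.694, 0.0]
force: [0.5, -0.4, -0.7]
gripper_width: 0.0496
gripper_force: 73.3
ee [ 0.4355 -0.0134  0.159 ] shift [-0.0017  0.0014  0.1961] drz 0.0013624706478716398 t 9.45
blue_cassette 0.91 px [454. 142.] ctr 0.5141 0.0496 size 34.7 49.8 shortdir 50.3 rgb [ 62. 147. 217.]
blue_cassette 0.61 px [285. 167.] ctr 0.4376 0.0398 size 27.8 44.9 shortdir 88.8 rgb [158. 130. 105.]
blue_cassette 0.6 px [284. 271.] ctr 0.4354 -0.0126 size 51.6 76.8 shortdir 178.1 rgb [ 63. 110. 162.]
blue_cassette_label 0.81 (286, 338) [ 0.4354 -0.0458]
blue_cassette_label 0.55 (490, 175) [0.5341 0.0354]
lock_tab 0.66 (285, 368) [ 0.4324 -0.1145]
lip_left_edge 0.75 (286, 177) [0.4378 0.0181]
```

View pics/held.png

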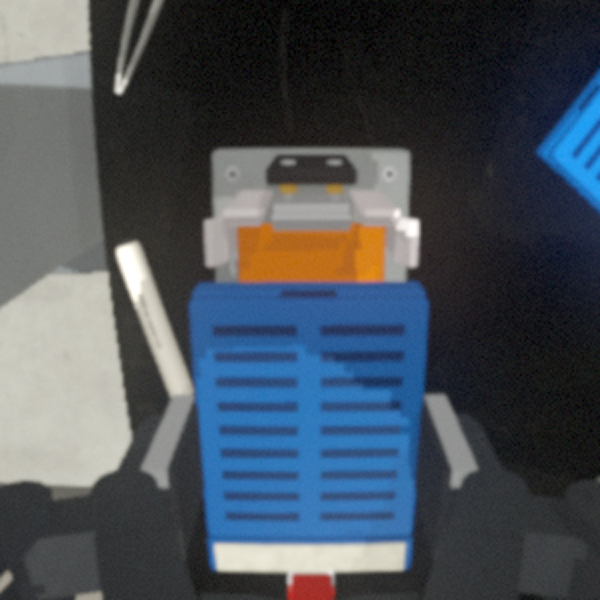

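Blue is held lid up, with its label at (310,555) towards the red tab at (310,585), and it is square over the shaft. Lowering it onto the lip lead-ins.

```bash
python3 -m crank '{"delta_pos":[[-0.002,0.001,0.1],[-0.002,0.001,0.18],[-0.002,0.001,0.23],[-0.002,0.001,0.25],[-0.002,0.001,0.25]],"dr":[[0,0,0],[0,0,0],[0,0,0],[0,0,0],[0,0,0]]}'
python3 -m crank '{"delta_pos":[[0,0,0.01],[0,0,0.02],[0,0,0.03],[0,0,0.04],[0,0,0.05],[0,0,0.05]],"dr":[[0,0,0],[0,0,0],[0,0,0],[0,0,0],[0,0,0],[0,0,0]]}'
```

```text
clock: 10.38
ee_pos: [0.4353, -0.0133, 0.0964]
tool_rot: [-0.001, 0.72, 0.693, 0.001]
force: [2.2, 8.0, -4.1]
gripper_width: 0.0502
gripper_force: 73.5
clock: 11.12
ee_pos: [0.4361, -0.0133, 0.0846]
tool_rot: [-0.0, 0.72, 0.694, 0.001]
force: [2.8, 11.3, 4.6]
gripper_width: 0.0497
gripper_force: 74.5
```

```bash
python3 -m crank '{"delta_pos":[[0.003,0,0.005],[0.004,0,0.02],[0.004,0,0.035],[0.004,0,0.05],[0.004,0,0.064],[0.004,0,0.068],[0.004,0,0.068]],"dr":[[0,0,0],[0,0,0],[0,0,0],[0,0,0],[0,0,0],[0,0,0],[0,0,0]]}'
```

```text
clock: 12.0
ee_pos: [0.436, -0.0132, 0.0674]
tool_rot: [0.0, 0.72, 0.694, 0.001]
force: [1.1, 4.9, 4.0]
gripper_width: 0.0501
gripper_force: 74.3
```

```bash
python3 -m crank '{"delta_pos":[[0,0,0],[0,0,0],[0,0,0],[0,0,0],[0,0,0]],"dr":[[0,0,0],[0,0,0],[0,0,0],[0,0,0],[0,0,0]]}' 0
python3 -m crank '{"delta_pos":[[0,0,-0.15],[0,0,-0.35],[0,0,-0.53],[0,0,-0.53],[0,0,-0.53]],"dr":[[0,0,0],[0,0,0],[0,0,0],[0,0,0],[0,0,0]]}'
python3 - <<'E'
from m import *
o=ctrl.get_obs(); c=ctrl.capture("wrist"); save(c,"b_in",(130,60,430,360),2)
rel(o,(.451,.287,.147),-47)
rects(c,o,"blue_cassette",.07); pts(c,o,{"blue_cassette_label":.07,"mouth":.07,"lock_tab":.111,"lip_left_edge":.07,"lip_right_edge":.07})
E
```

```text
clock: 12.62
ee_pos: [0.4354, -0.0136, 0.067]
tool_rot: [0.0, 0.72, 0.694, -0.0]
force: [-0.1, -0.2, 0.1]
gripper_width: 0.0855
gripper_force: 0.0
clock: 13.25
ee_pos: [0.435, -0.0134, 0.1988]
tool_rot: [-0.001, 0.72, 0.694, -0.0]
force: [0.6, 0.2, -0.3]
gripper_width: 0.0852
gripper_force: 0.0
ee [ 0.435  -0.0134  0.1988] shift [1.2032 0.0188 0.2075] drz 0.4981954579412382 t 13.25
blue_cassette 0.95 px [437. 138.] ctr 0.5694 0.0411 size 58.4 85.1 shortdir 50.9 rgb [ 63. 140. 208.]
blue_cassette 0.85 px [285. 204.] ctr 0.436 -0.0141 size 51.7 74.4 shortdir 177.9 rgb [ 67. 111. 159.]
blue_cassette_label 0.6 (288, 335) [ 0.4341 -0.148 ]
blue_cassette_label 0.58 (424, 306) [ 0.573  -0.1237]
blue_cassette_label 0.55 (287, 240) [ 0.4362 -0.0446]
lock_tab 0.66 (289, 335) [ 0.4353 -0.1141]
lip_left_edge 0.62 (285, 164) [0.437  0.0209]
lip_right_edge 0.75 (285, 241) [ 0.4343 -0.0454]
lip_right_edge 0.55 (287, 238) [ 0.4365 -0.0429]
```

View pics/b_in.png

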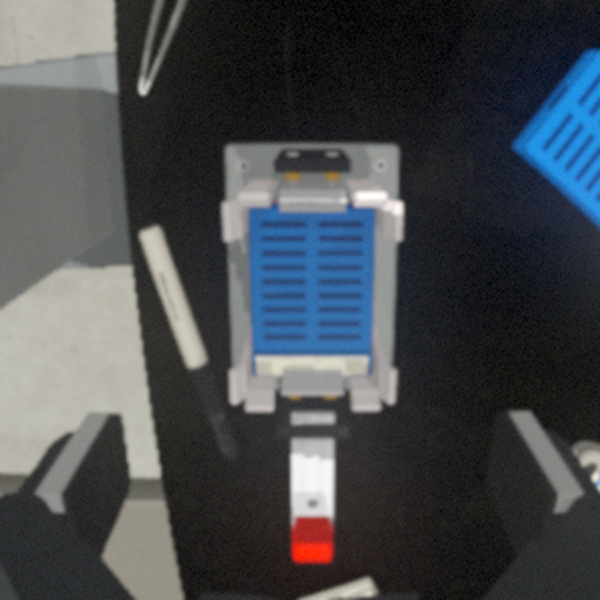

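Blue is in, with the lips at (313,197) and (312,382) over its ends and its label at (310,365) towards the red tab. Now for yellow.

```bash
python3 -m crank '{"delta_pos":[[0.22,0,0],[0.44,0.005,0],[0.66,0.01,0],[0.88,0.015,0.05],[1,0.018,0.1],[1,0.018,0.15],[1,0.018,0.15]],"dr":[[0,0,0.08],[0,0,0.16],[0,0,0.25],[0,0,0.33],[0,0,0.41],[0,0,0.498],[0,0,0.498]]}'
python3 - <<'E'
from m import *
o=ctrl.get_obs(); rel(o,(.4525,.2865,.147),-47)
E
```

```text
clock: 14.48
ee_pos: [0.4488, 0.2362, 0.1611]
tool_rot: [-0.0, 0.93, 0.367, -0.001]
force: [-0.1, -0.1, 0.0]
gripper_width: 0.0856
gripper_force: 0.0
ee [0.4488 0.2362 0.1611] shift [ 0.1484 -0.1367  0.0563] drz 0.0013375349493903361 t 14.475
```

```bash
python3 -m crank '{"delta_pos":[[0.148,-0.137,0.056],[0.148,-0.137,0.056],[0.148,-0.137,0.056],[0.148,-0.137,0.056]],"dr":[[0,0,0],[0,0,0],[0,0,0],[0,0,0]]}'
python3 - <<'E'
from m import *
for i in range(2):
    o=ctrl.get_obs(); c=ctrl.capture("wrist")
    rects(c,o,"yellow_cassette"); pts(c,o,{"yellow_cassette":0,"yellow_cassette_label":.015})
rel(o,(.4525,.2865,.0160),-47)
E
```

```text
clock: 14.98
ee_pos: [0.4533, 0.2856, 0.1486]
tool_rot: [0.0, 0.93, 0.367, 0.0]
force: [0.2, -0.3, 0.1]
gripper_width: 0.0855
gripper_force: 0.0
yellow_cassette 0.6 px [282. 201.] ctr 0.4535 0.2879 size 52.0 76.1 shortdir 133.6 rgb [248. 235.  29.]
yellow_cassette 0.87 (280, 200) [0.4505 0.287 ]
yellow_cassette_label 0.81 (279, 240) [0.4268 0.2658]
yellow_cassette 0.86 px [282. 201.] ctr 0.453 0.2871 size 53.6 77.2 shortdir 132.8 rgb [247. 233.  29.]
yellow_cassette 0.85 (281, 202) [0.4495 0.2863]
yellow_cassette_label 0.95 (282, 240) [0.4284 0.2647]
ee [0.4532 0.286  0.1483] shift [-0.0008 -0.0036  0.5294] drz -5.0862371202084785e-05 t 15.175
```

```bash
python3 -m crank '{"delta_pos":[[0.002,-0.004,0.18],[0.002,-0.004,0.36],[0.002,-0.004,0.47],[0.002,-0.004,0.528],[0.002,-0.004,0.528],[0.002,-0.004,0.528]],"dr":[[0,0,0],[0,0,0],[0,0,0],[0,0,0],[0,0,0],[0,0,0]]}'
python3 -m crank '{"delta_pos":[[0,0,0],[0,0,0],[0,0,0],[0,0,0],[0,0,0],[0,0,0]],"dr":[[0,0,0],[0,0,0],[0,0,0],[0,0,0],[0,0,0],[0,0,0]]}' 1 70
python3 - <<'E'
from m import *
o=ctrl.get_obs(); rel(o,(.4360,-.0133,.159),-2.2)
E
```

```text
clock: 16.12
ee_pos: [0.4534, 0.2877, 0.0172]
tool_rot: [0.0, 0.93, 0.367, 0.001]
force: [-0.7, -0.2, 1.0]
gripper_width: 0.0854
gripper_force: 0.0
clock: 16.88
ee_pos: [0.4531, 0.2876, 0.0171]
tool_rot: [0.0, 0.93, 0.367, 0.001]
force: [-1.0, -2.0, 9.4]
gripper_width: 0.0501
gripper_force: 72.9
ee [0.4531 0.2876 0.0171] shift [-0.8708  0.8334 -0.5679] drz -0.4974383042656029 t 16.875
```

```bash
python3 -m crank '{"delta_pos":[[0,0,-0.2],[0,0,-0.4],[-0.15,0.14,-0.55],[-0.3,0.28,-0.568],[-0.45,0.43,-0.568],[-0.6,0.57,-0.568],[-0.75,0.71,-0.568],[-0.87,0.833,-0.568],[-0.87,0.833,-0.568],[-0.87,0.833,-0.568],[-0.87,0.833,-0.568],[-0.87,0.833,-0.568]],"dr":[[0,0,0],[0,0,0],[0,0,-0.08],[0,0,-0.16],[0,0,-0.25],[0,0,-0.33],[0,0,-0.41],[0,0,-0.497],[0,0,-0.497],[0,0,-0.497],[0,0,-0.497],[0,0,-0.497]]}'
python3 - <<'E'
from m import *
o=ctrl.get_obs(); c=ctrl.capture("wrist"); save(c,"held2",(130,60,430,360),2)
rel(o,(.4360,-.0130,.097),-2.2)
rects(c,o,"yellow_cassette",o["ee_pos"][2]-.0021); pts(c,o,{"yellow_cassette_label":o["ee_pos"][2]-.0021})
E
```

```text
clock: 18.38
ee_pos: [0.4357, -0.0125, 0.158]
tool_rot: [-0.0, 0.721, 0.693, 0.0]
force: [-0.5, -0.6, -0.4]
gripper_width: 0.0499
gripper_force: 73.5
ee [ 0.4357 -0.0125  0.158 ] shift [-0.0021  0.0011  0.2441] drz 7.578655873901299e-05 t 18.375
yellow_cassette 0.83 px [284. 270.] ctr 0.4357 -0.0116 size 52.1 77.8 shortdir 177.9 rgb [210. 178.  18.]
yellow_cassette_label 0.56 (284, 337) [ 0.4345 -0.0449]
```

View pics/held2.png

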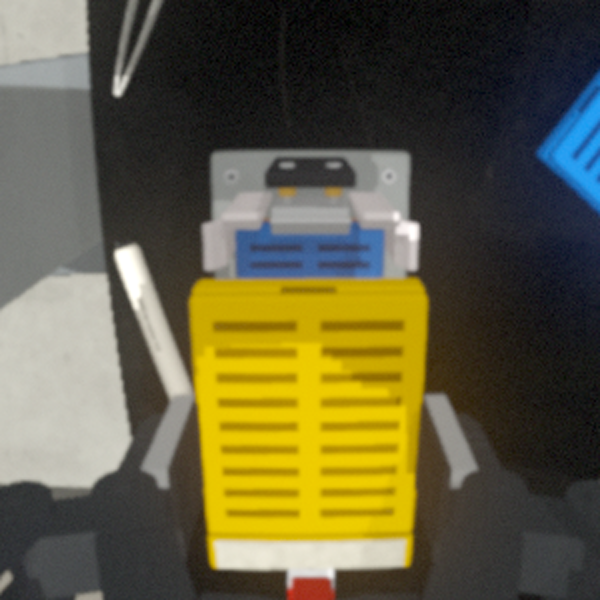

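Yellow is held the same way, with its label at (310,552) towards the tab and blue visible below at (310,250). Lowering it and pressing it in.

```bash
python3 -m crank '{"delta_pos":[[0,0.001,0.1],[0,0.001,0.18],[0,0.001,0.23],[0,0.001,0.25],[0,0.001,0.25]],"dr":[[0,0,0],[0,0,0],[0,0,0],[0,0,0],[0,0,0]]}'
python3 -m crank '{"delta_pos":[[0,0,0.01],[0,0,0.02],[0,0,0.03],[0,0,0.04],[0,0,0.05],[0,0,0.05]],"dr":[[0,0,0],[0,0,0],[0,0,0],[0,0,0],[0,0,0],[0,0,0]]}'
```

```text
clock: 19.15
ee_pos: [0.4362, -0.0132, 0.0957]
tool_rot: [0.0, 0.721, 0.693, 0.0]
force: [-0.0, -0.1, -0.7]
gripper_width: 0.05
gripper_force: 73.6
clock: 19.9
ee_pos: [0.4368, -0.0133, 0.0834]
tool_rot: [0.001, 0.721, 0.693, 0.001]
force: [3.0, -0.5, 1.8]
gripper_width: 0.0498
gripper_force: 73.9
```

```bash
python3 -m crank '{"delta_pos":[[0,0,0.015],[0,0,0.03],[0,0,0.045],[0,0,0.06],[0,0,0.066],[0,0,0.066]],"dr":[[0,0,0],[0,0,0],[0,0,0],[0,0,0],[0,0,0],[0,0,0]]}'
```

```text
clock: 20.65
ee_pos: [0.436, -0.0132, 0.0665]
tool_rot: [-0.0, 0.721, 0.693, -0.0]
force: [2.0, -0.6, 2.7]
gripper_width: 0.0496
gripper_force: 73.9
```

```bash
python3 -m crank '{"delta_pos":[[0,0,0],[0,0,0],[0,0,0],[0,0,0],[0,0,0]],"dr":[[0,0,0],[0,0,0],[0,0,0],[0,0,0],[0,0,0]]}' 0
python3 -m crank '{"delta_pos":[[0,0,-0.15],[0,0,-0.35],[0,0,-0.53],[0,0,-0.53],[0,0,-0.53]],"dr":[[0,0,0],[0,0,0],[0,0,0],[0,0,0],[0,0,0]]}'
python3 - <<'E'
from m import *
for i in range(2):
    o=ctrl.get_obs(); c=ctrl.capture("wrist")
    pts(c,o,{"yellow_cassette_label":.07,"lock_tab":.111})
    for d in ctrl.trace("lock_tab",c):
        m=(c["img"][:,:,0]>150)&(c["img"][:,:,1]<80); ys,xs=np.nonzero(m[250:400,220:340]); 
    print("red px",xs.min()+220,xs.max()+220,ys.min()+250,ys.max()+250)
save(c,"y_in",(130,60,430,360),2)
rects(c,o,"yellow_cassette",.07)
rel(o,(.4360,-.0130,.097),-2.2)
E
```

```text
clock: 21.28
ee_pos: [0.436, -0.0132, 0.0665]
tool_rot: [-0.0, 0.721, 0.693, -0.0]
force: [-0.5, -0.1, -0.4]
gripper_width: 0.0856
gripper_force: 0.0
clock: 21.9
ee_pos: [0.4356, -0.0131, 0.1983]
tool_rot: [-0.0, 0.721, 0.693, -0.0]
force: [1.0, -0.3, -0.2]
gripper_width: 0.0854
gripper_force: 0.0
lock_tab 0.67 (287, 336) [ 0.4338 -0.1148]
red px 275 295 320 341
yellow_cassette_label 0.8 (285, 244) [ 0.4348 -0.0474]
yellow_cassette_label 0.75 (284, 246) [ 0.434  -0.0494]
lock_tab 0.76 (289, 336) [ 0.4353 -0.1148]
lock_tab 0.34 (306, 371) [ 0.4494 -0.1585]
red px 275 296 320 341
yellow_cassette 0.95 px [285. 204.] ctr 0.4361 -0.0131 size 52.0 75.0 shortdir 177.8 rgb [205. 175.  24.]
ee [ 0.4357 -0.0131  0.1981] shift [1.000e-04 2.200e-03 4.045e-01] drz -0.0005701300442786482 t 22.1
```

View pics/y_in.png

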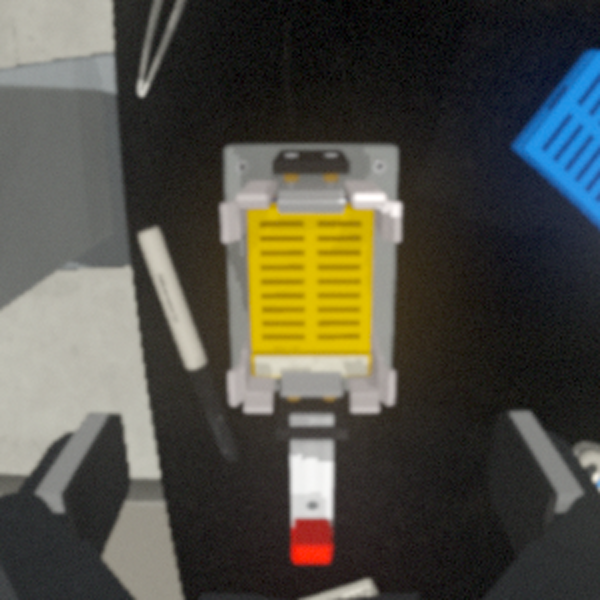

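Yellow sits under both lips, at (313,200) and (312,383), with its label at the tab end, and the tab is at (311,540). Now I'll bring the closed fingers down behind the tab.

```bash
python3 -m crank '{"delta_pos":[[-0.18,0,0],[-0.36,0.003,0],[-0.548,0.006,0],[-0.548,0.006,0],[-0.548,0.006,0],[-0.548,0.006,0.1],[-0.548,0.006,0.22],[-0.548,0.006,0.34],[-0.548,0.006,0.34],[-0.548,0.006,0.34]],"dr":[[0,0,0],[0,0,0],[0,0,0],[0,0,0],[0,0,0],[0,0,0],[0,0,0],[0,0,0],[0,0,0],[0,0,0]]}' 1 40
python3 - <<'E'
from m import *
o=ctrl.get_obs(); c=ctrl.capture("wrist"); save(c,"push",(130,60,430,410),1.7)
rel(o,(.4335,-.088,.113),-2.2)
pts(c,o,{"lock_tab":.111})
E
```

```text
clock: 23.6
ee_pos: [0.4327, -0.1499, 0.1152]
tool_rot: [0.001, 0.721, 0.693, 0.0]
force: [0.9, 0.2, 0.2]
gripper_width: -0.0
gripper_force: 0.0
ee [ 0.4327 -0.1499  0.1152] shift [ 0.2474 -0.0063  0.0085] drz 7.92500240557893e-05 t 23.6
lock_tab 0.74 (281, 207) [ 0.4327 -0.1142]
```

View pics/push.png

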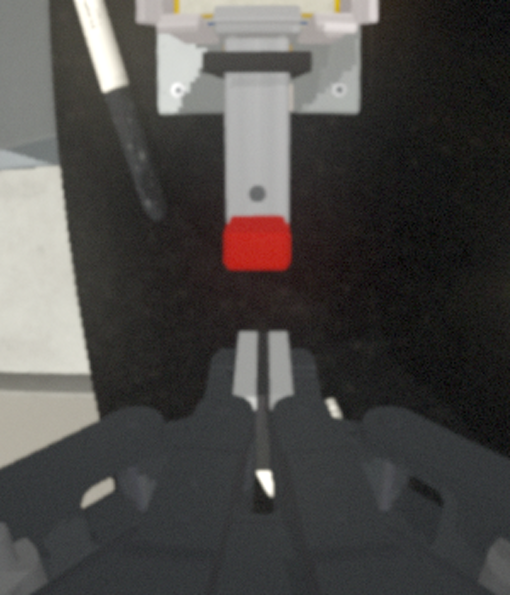

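The tab at (257,245) is straight ahead of the closed fingers at (262,340), so I'll lower 4 mm and push.

```bash
python3 -m crank '{"delta_pos":[[0,0,0.016],[0.05,0,0.016],[0.09,0,0.016],[0.12,0,0.016],[0.15,0,0.016],[0.175,0,0.016],[0.195,0,0.016],[0.21,0,0.016],[0.21,0,0.016]],"dr":[[0,0,0],[0,0,0],[0,0,0],[0,0,0],[0,0,0],[0,0,0],[0,0,0],[0,0,0],[0,0,0]]}'
```

```text
clock: 24.82
ee_pos: [0.4342, -0.0974, 0.11]
tool_rot: [-0.0, 0.721, 0.693, 0.0]
force: [-0.1, -0.5, 0.1]
gripper_width: 0.0002
gripper_force: 0.0
```

```bash
python3 -m crank '{"delta_pos":[[0.006,0,0],[0.012,0,0],[0.018,0,0],[0.018,0,0]],"dr":[[0,0,0],[0,0,0],[0,0,0],[0,0,0]]}'; python3 -m crank '{"delta_pos":[[0.003,0,0],[0.006,0,0],[0.006,0,0]],"dr":[[0,0,0],[0,0,0],[0,0,0]]}'
```

```text
clock: 25.32
ee_pos: [0.4344, -0.0931, 0.11]
tool_rot: [-0.0, 0.721, 0.693, 0.0]
force: [-0.1, -0.5, -0.8]
gripper_width: -0.0003
gripper_force: 0.2
clock: 25.7
ee_pos: [0.4345, -0.0922, 0.1101]
tool_rot: [0.0, 0.721, 0.693, -0.0]
force: [-1.8, -4.7, -0.9]
gripper_width: -0.0002
gripper_force: 2.7
```

```bash
python3 -m crank '{"delta_pos":[[0.003,0,0],[0.006,0,0],[0.006,0,0]],"dr":[[0,0,0],[0,0,0],[0,0,0]]}'; python3 -m crank '{"delta_pos":[[0.003,0,0],[0.006,0,0],[0.006,0,0]],"dr":[[0,0,0],[0,0,0],[0,0,0]]}'
```

```text
clock: 26.08
ee_pos: [0.4345, -0.092, 0.1102]
tool_rot: [0.001, 0.721, 0.693, -0.001]
force: [-3.0, -14.0, -0.7]
gripper_width: 0.0001
gripper_force: 7.2
clock: 26.45
ee_pos: [0.4346, -0.0918, 0.1104]
tool_rot: [0.002, 0.72, 0.694, -0.002]
force: [-4.6, -23.3, -2.7]
gripper_width: -0.0001
gripper_force: 11.6
```

The slide is hard against its stop: the force climbs while the tool stays put, at the expected home position. I'll back off, rise and check.

```bash
python3 -m crank '{"delta_pos":[[-0.08,0,0],[-0.16,0,0],[-0.2,0,-0.1],[-0.2,0,-0.25],[-0.1,0,-0.38],[0.1,0,-0.4],[0.25,0,-0.4],[0.25,0,-0.4],[0.25,0,-0.4]],"dr":[[0,0,0],[0,0,0],[0,0,0],[0,0,0],[0,0,0],[0,0,0],[0,0,0],[0,0,0],[0,0,0]]}'
python3 - <<'E'
from m import *
o=ctrl.get_obs(); c=ctrl.capture("wrist"); save(c,"end",(130,60,430,410),1.7); print(o["ee_pos"],o["clock"],o["force"])
pts(c,o,{"lock_tab":.111,"mouth":.07,"yellow_cassette_label":.07}); rects(c,o,"yellow_cassette",.07)
E
```

```text
clock: 27.58
ee_pos: [0.437, -0.0265, 0.21]
tool_rot: [-0.0, 0.721, 0.693, -0.0]
force: [0.4, -0.0, 0.0]
gripper_width: -0.0001
gripper_force: 0.0
[ 0.43696466 -0.02647436  0.20998952] 27.575 [ 0.41487385 -0.0023282   0.00616357]
yellow_cassette_label 0.71 (279, 223) [ 0.4319 -0.0461]
yellow_cassette 0.67 px [283. 188.] ctr 0.4358 -0.0137 size 51.4 74.6 shortdir 178.0 rgb [200. 171.  21.]
yellow_cassette 0.44 px [283. 186.] ctr 0.4355 -0.016 size 71.9 123.9 shortdir 178.5 rgb [152. 149. 143.]
```

View pics/end.png

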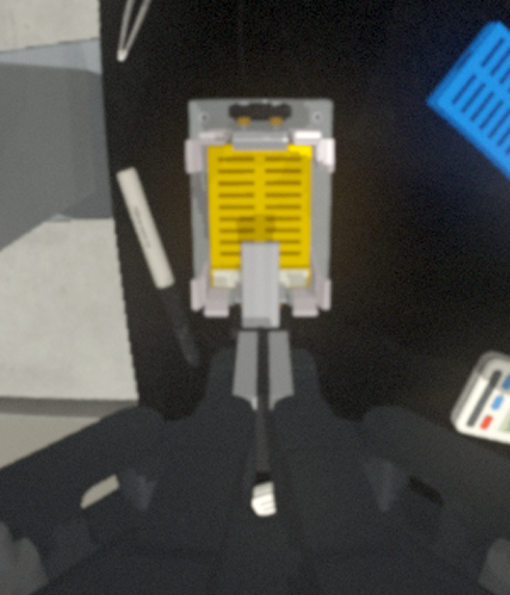

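The tongue at (260,285) now lies over the mouth and the yellow cassette's label end. Yellow is still seated under the lips, and the robot is touching nothing.

```bash
python3 -c "
from rig import ctrl; print(ctrl.hand_in())"
```

```text
the job is handed in; nothing more can be done
None
```

The job is handed in: blue is snapped in with yellow on top, both lid up with labels at the lock-slide end. The slide is home against its stop, and it took about 28 s of the 64 s allowed.

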